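# Load the bollard polisher, press its lid home and start it

### The arm

A 6-joint arm with a two-finger parallel gripper is mounted at the origin on the work surface. World frame = base frame: x ahead of the robot, y to its left, z up, the work surface at z = 0. Lengths are in mm, angles in rad, forces in N, time in s.
With the tool pointing down it reaches from about 350 to 975 mm from the base axis. Payload 7.1 kg.
Tool frame: the origin (TCP) lies midway between the tips of the shut fingers; the grasp point (between the pads) lies 19 mm behind it; z points along the fingers, y is the line along which they close (so a half turn about z gives the same grasp; the last joint's range is limited). The gripper opens to 88 mm and grips with 3 to 60 N. Pads are 20 mm wide; open, the fingers measure 115 mm over their backs; the gripper's body (75 mm by 178 mm) begins 61 mm behind the grasp point.
Start: joints at [1.231, 0.423, 1.63, -0, 1.089, -0.019], TCP at [197.047, 593.108, 222.675] pointing down, gripper open.
Joint ranges: [-3, 3], [-0.9, 2.11], [0.09, 2.58], [-1.31, 4.45], [0.11, 2.69], [-2.54, 2.54]. Speed limits (rad/s): [2.39, 2.39, 3.01, 3.14, 3.14, 3.14].

### API

Orientations are given as a rotation vector (axis times angle).
In Python, from workcell import ctrl gives the robot as it stands. The module is installed in compiled form; this text tells all that it offers.
- The arm moves only by the tool apply_moves, never from a script. Its argument "targets" is a list of rows, each a list of 3 entries, a list of its own where there are three numbers: the opening, from -1 (shut) to 1 (fully open), then the shift along the tool's x, y, z normalised to -1 to 1, where 1 is 5 cm, then the turn, a rotation vector about the tool's x, y, z normalised to -1 to 1, where 1 is 90 degrees. In form: [[jaw, [x, y, z], [wx, wy, wz]], ...]. A call has 1 to 8 rows; each row shifts and turns the commanded pose from where the row before left it, along the tool's axes as they then stand; what a row does not reach is not made up. A row lasts 1/8 s, in which the tool goes at most 62.5 mm and 10.7 degrees, less where a joint would pass 70% of its speed; a pose out of reach is approached as far as the arm can. A call with a number of a shift or a turn outside -1 to 1 is refused whole. A call with a gripper value outside its range is refused whole. The fingers move at their own pace and stop on an object; the grip force is fixed at half the most. Time passes only in rows, so rows that do not move let the fingers close. It gives the time, the measured TCP pose, the force, the opening and the grip force at its end, in the units of the state.
- ctrl.get_obs(): the state, without advancing time (a new reading comes with each control period).
- ctrl.get_image(name): name is "scene" or "top" or "wrist"; returns a dict with "pixels" (420x560x3 uint8, blue, green, red), "camera_matrix" (3x3 intrinsics, pixels), "k1" (the pictures are not rectified: a ray, as slopes to the right and down, at radius r is drawn at 1 + k1 r^2 times it, then the intrinsics apply), "view" (4x4, takes a point from world to camera coordinates); the wrist camera has in their place "hand_eye" (4x4, takes a point from camera to tool coordinates, whose origin is the TCP and whose axes are the flange's). Camera axes: x right, y down, z forward; pixel columns grow to the right and rows downward; lengths in mm; the calibration is good to about 2 mm. A picture is of the moment at which its call begins: read the wrist's pose just before it. There is no depth.
- ctrl.close_job(): hands the job in; it is judged then, once.
Trained networks look in the newest picture that a camera, given by its name, has taken for a name from the list of things; names that differ only in an ending like _2 or _b are one class to them, and where a whole thing is asked for, a point or a joint stands for the part that bears it (a point fixed in the world has none). Each returns a list of dicts, best first, with "score" (0 to 1); they miss things now and then, are a little off and sometimes report something else, mostly with a low value. They report only what shows in the picture. A call takes as long as a camera call. They do not tell look-alikes from the thing itself.
- ctrl.masks_of(label, camera): "region" (420x560 bool, what is visible of it) and "bbox" ([left, top, right, bottom] in pixels, round what is visible of it).
- ctrl.pinpoint(label, camera): "xy" ([column, row] in pixels: a listed point, or the origin of a listed thing).
The state is a dict: "t": time; "qpos": joint angles; "qvel": joint speeds; "joint_torque": joint torques, N m; "ee_pos": TCP position; "orientation": TCP orientation; "ft_force": force on the tool from outside, world axes, zero at the start; "moment": the same for the moment, N m; "width": finger opening in mm; "grasp_force": force on a finger pad.
Only numpy, scipy, OpenCV 4.12 (cv2) and the standard library are available. Lean on these libraries where they do the work, as an engineer would, in place of code of your own. Each camera call takes 0.05 s, during which the arm holds its last target. There are 200 camera calls.

### The job

Put every cherry bollard on the bench into the steel tub of the polisher, then set the lid on the tub and press it fully home so that it sits level on the rim all round. Then swing the turntable by its handle anticlockwise (seen from above) as far as its stop, and only then press the start button fully down and let go of it. Leave the other things on the bench where they are.

Things in the scene. Friction and masses are not known exactly. Their poses are not given: they have to be found in the camera images.
- turntable (a joint): angle of the polisher's aluminium turntable (300 mm across, top face 36 mm above the bench), in rad, positive anticlockwise from above; it starts between 0 and 0.3 and a solid stop ends its travel at 1.571. It turns stiffly, stays where it is left, and carries the steel tub and the turning handle round with it.
- tub_floor (a point): centre of the inside floor of the round open steel tub, fixed upright on the middle of the turntable, on its axis. Inner diameter 168 mm, wall 6 mm, inside depth 110 mm. z up.
- tub_rim (a point): centre of the tub's mouth at the height of the rim's top edge, 150 mm above the bench. Outer diameter 180 mm. Four short sprung rubber rollers just inside the rim, 90 degrees apart (at the point's +x, +y, -x, -y), stand 5 mm inward of the wall (157 mm across between facing ones), are pushed outward as the lid goes home and grip it.
- handle_top (a point): centre of the top end of the turntable's handle, a vertical steel post 18 mm in diameter and 96 mm tall standing near the turntable's edge, 130 mm from its axis and 40 mm clear of the tub; its top is 132 mm above the bench.
- start (a joint): travel of the spring start button in m: 0 up, 0.007 fully down (about 5 N).
- start_top (a point): centre of the top face of the start button, a round black button 36 mm in diameter on top of the grey control housing at the left side of the polisher; pressed straight down.
- lid: the tub's loose round lid, 0.28 kg. Origin at the centre of its underside, z up through the knob. From there up: rubber plug 20 mm high (146 mm diameter below, widening to 162 mm), steel flange 190 mm diameter from 20 to 28 mm, wooden knob 34 mm diameter from 28 to 70 mm. Laid on the tub it stops on the rollers, flange about 8 mm above the rim; 10 to 20 N push it home.
- lid_seat (a point): centre of the underside of the lid's flange, 20 mm above the lid's origin; level with tub_rim when the lid is home.
- lid_knob_top (a point): centre of the top of the lid's knob, 70 mm above the lid's origin.
- bollard0: a turned cherry bollard, 80 mm tall, about 60 g; may be absent. Origin at the centre of the underside of its square foot (44 x 44 x 14 mm), z along its length towards the head; waist 27 mm diameter, round head 38 mm diameter from 60 to 80 mm. Stands upright on the bench at the start. All bollards are alike.
- bollard0_mid (a point): middle of bollard0, on its axis, 40 mm from its foot.
- bollard1: a turned cherry bollard, 80 mm tall, about 60 g; may be absent. Origin at the centre of the underside of its square foot (44 x 44 x 14 mm), z along its length towards the head; waist 27 mm diameter, round head 38 mm diameter from 60 to 80 mm. Stands upright on the bench at the start. All bollards are alike.
- bollard1_mid (a point): middle of bollard1, on its axis, 40 mm from its foot.
- bollard2: a turned cherry bollard, 80 mm tall, about 60 g; may be absent. Origin at the centre of the underside of its square foot (44 x 44 x 14 mm), z along its length towards the head; waist 27 mm diameter, round head 38 mm diameter from 60 to 80 mm. Stands upright on the bench at the start. All bollards are alike.
- bollard2_mid (a point): middle of bollard2, on its axis, 40 mm from its foot.
- bollard3: a turned cherry bollard, 80 mm tall, about 60 g; may be absent. Origin at the centre of the underside of its square foot (44 x 44 x 14 mm), z along its length towards the head; waist 27 mm diameter, round head 38 mm diameter from 60 to 80 mm. Stands upright on the bench at the start. All bollards are alike.
- bollard3_mid (a point): middle of bollard3, on its axis, 40 mm from its foot.
- hammer: copper-headed rivet hammer, 240 mm, lying on the bench; a bystander, origin at the centre of its underside.
- paint_tin: red enamel paint tin, 72 mm diameter, 85 mm tall; a bystander, origin at the centre of its underside.
- burnisher: flat bone burnisher, 140 mm long, 7 mm thick, lying on the bench; a bystander, origin at the centre of its underside.
- sanding_block: cork sanding block, 100 x 60 x 35 mm; a bystander, origin at the centre of its underside.
- glue: white glue bottle, 56 mm diameter, 150 mm tall; a bystander, origin at the centre of its underside.
- brush: brush, 200 mm, lying on the bench; a bystander, origin at the centre of its underside.
Not all that is in view belongs to the job. Leave any red look-alike of the lid alone.

How it is judged (in metres and radians):
On the way, in this order (a step that is already met when the one before it is completed fails the run):
1. every bollard lies in the tub, let go (horizontal distance between each of bollard0_mid, bollard1_mid, bollard2_mid, bollard3_mid and tub_floor below 0.08 m and z of bollard0_mid in the frame of tub_floor between 0 and 0.09 m and z of bollard1_mid in the frame of tub_floor between 0 and 0.09 m and z of bollard2_mid in the frame of tub_floor between 0 and 0.09 m and z of bollard3_mid in the frame of tub_floor between 0 and 0.09 m and contact force between the fingers and bollard0 below 0.1 N and contact force between the fingers and bollard1 below 0.1 N and contact force between the fingers and bollard2 below 0.1 N and contact force between the fingers and bollard3 below 0.1 N), for 0.2 s.
2. the lid is pressed home, level on the rim, over the bollards (z of lid_seat in the frame of tub_rim between -0.004 and 0.003 m and horizontal distance between lid_seat and tub_rim below 0.007 m and angle between lid's own z axis and vertical below 0.03 rad and horizontal distance between each of bollard0_mid, bollard1_mid, bollard2_mid, bollard3_mid and tub_floor below 0.08 m and z of bollard0_mid in the frame of tub_floor between 0 and 0.09 m and z of bollard1_mid in the frame of tub_floor between 0 and 0.09 m and z of bollard2_mid in the frame of tub_floor between 0 and 0.09 m and z of bollard3_mid in the frame of tub_floor between 0 and 0.09 m), for 0.2 s.
3. the turntable is round at its stop, the lid still home (value of joint turntable above 1.53 rad and z of lid_seat in the frame of tub_rim between -0.004 and 0.003 m and horizontal distance between lid_seat and tub_rim below 0.007 m and angle between lid's own z axis and vertical below 0.03 rad), for 0.2 s.
4. the start button is fully down with the turntable at its stop (all of step 3 and value of joint start above 0.0055 m), for 0.05 s.
At the end, for the whole second after the job is handed in: Every bollard present is in the tub (middle within 80 mm of the tub's axis and 0 to 90 mm above its floor), the lid is home (flange within 3 mm of the rim, centred within 7 mm, tilted less than 0.03 rad) and at rest, the turntable is within 0.04 rad of its stop, and the start button is up again (all of step 3 and horizontal distance between each of bollard0_mid, bollard1_mid, bollard2_mid, bollard3_mid and tub_floor below 0.08 m and z of bollard0_mid in the frame of tub_floor between 0 and 0.09 m and z of bollard1_mid in the frame of tub_floor between 0 and 0.09 m and z of bollard2_mid in the frame of tub_floor between 0 and 0.09 m and z of bollard3_mid in the frame of tub_floor between 0 and 0.09 m and value of joint start below 0.0015 m and linear speed of lid below 0.02 m/s); the robot touches nothing.
It fails at once if the start button is pressed before the turntable is at its stop (value of joint start above 0.0045 m and value of joint turntable below 1.5 rad).
It fails at once if a bystander is moved more than 50 mm (distance of any of hammer, paint_tin, burnisher, sanding_block, glue, brush from where it was at the start of the episode above 0.05 m).
Of bollard0, bollard1, bollard2, bollard3 only 2 to 4 are there at a start; the rules pass over those that are not, and their reading is None.
At some moment in a run one of bollard0, bollard1, bollard2, bollard3 may be knocked a few centimetres aside while the robot is not near it.
Once in a run the grip may slacken for a moment while it holds something.
It also fails if it takes over 210 s, if anything falls off the work surface, if the arm or the gripper's body presses on something with over 40 N, if the wrist force passes 120 N, or if a joint passes its speed limit or range.

## Working session

There is one attempt and no reset: what is moved stays moved. The work goes in short steps, Python scripts to look and compute and a tool call to move; the robot and the scene stay as the last step left them, time stands still between calls to the robot, and variables do not carry over. Pictures are saved under pics/ and viewed, at most 14 in all, crops included, and the job is handed in when it is done.

Besides the shell and the picture viewer there is one more tool, called as name(argument=value, ...), one argument or row to a line, values as JSON. apply_moves: Moves the arm, as the interface text tells. Scaled input: -1 to 1 covers 5 cm each way for a shift and 90 degrees each way for a turn. Its arguments: {"type":"object","properties":{"targets":{"type":"array"}},"required":["targets"]}

```bash
mkdir -p pics; cat > h.py <<'E'
import numpy as np, cv2
from scipy.spatial.transform import Rotation as R
from workcell import ctrl
def cam(name):
    o=ctrl.get_obs(); im=ctrl.get_image(name)
    if name=="wrist":
        T=np.eye(4); T[:3,:3]=R.from_rotvec(o["orientation"]).as_matrix(); T[:3,3]=o["ee_pos"]
        im["c2w"]=T@np.array(im["hand_eye"])
    else: im["c2w"]=np.linalg.inv(np.array(im["view"]))
    return im
def ray(im,uv):
    K=np.array(im["camera_matrix"],float)
    p=cv2.undistortPoints(np.array([[uv]],float),K,np.array([im["k1"],0,0,0,0.]))[0,0]
    c=im["c2w"]; return c[:3,3], c[:3,:3]@np.array([p[0],p[1],1])
def atz(im,uv,z):
    o,d=ray(im,uv); return (o+d*(z-o[2])/d[2])
def pins(im,name,label,z,smin=0.2):
    return [(round(r["score"],2),np.round(r["xy"]).astype(int).tolist(),atz(im,r["xy"],z).round(0)[:2].tolist()) for r in ctrl.pinpoint(label,name) if r["score"]>smin]
E
python3 - <<'E'
from h import *
o=ctrl.get_obs(); print(o)
for n in ("scene","top"):
    im=cam(n); cv2.imwrite(f"pics/{n}0.png",im["pixels"])
    print(n,im["c2w"][:3,3].round())
    for l,z in (("bollard0_mid",40),("bollard0",0),("tub_rim",150),("tub_floor",40),("handle_top",132),("start_top",100),("lid",0),("lid_knob_top",70),("hammer",0),("paint_tin",0),("burnisher",0),("sanding_block",0),("glue",0),("brush",0)):
        print(l,pins(im,n,l,z))
E
```

```text
{'t': 0.0, 'qpos': array([ 1.23098169e+00,  4.23816798e-01,  1.63069230e+00, -8.02529031e-06,
        1.08860559e+00, -1.89791209e-02]), 'qvel': array([ 0.00026887,  0.00063939,  0.00066826, -0.00152775, -0.00048373,
        0.00080921]), 'joint_torque': array([-3.59106140e-03, -5.44609845e+01, -2.73660475e+01,  6.40765205e-02,
        2.27695971e-02, -1.66943855e-04]), 'ee_pos': array([196.87813126, 592.59056659, 221.91580976]), 'orientation': array([-5.01760336e-01, -3.10099549e+00,  2.35422872e-03]), 'ft_force': array([-0.19011817, -0.41948315,  0.65927471]), 'moment': array([ 0.01248875,  0.00903233, -0.05286536]), 'grasp_force': 0.0, 'width': 87.93868282398267}
scene [1423.  -37. 1048.]
bollard0_mid [(0.73, [381, 210], [394.0, 338.0]), (0.28, [302, 204], [357.0, 78.0])]
bollard0 [(0.61, [208, 220], [384.0, -240.0]), (0.58, [157, 234], [439.0, -401.0])]
tub_rim []
tub_floor [(0.83, [286, 253], [571.0, 11.0])]
handle_top [(0.79, [303, 204], [453.0, 70.0])]
start_top [(0.7, [285, 251], [613.0, 7.0]), (0.66, [360, 251], [620.0, 220.0])]
lid [(0.89, [358, 174], [159.0, 305.0]), (0.58
[... 830 characters left out ...]
[601.0, 362.0])]
tub_floor [(0.61, [267, 178], [582.0, 20.0])]
handle_top [(0.72, [251, 212], [467.0, 66.0])]
start_top [(0.29, [248, 120], [747.0, 78.0]), (0.24, [360, 241], [386.0, -248.0])]
lid [(0.97, [179, 318], [158.0, 291.0]), (0.71, [168, 236], [407.0, 330.0])]
lid_knob_top [(0.79, [161, 237], [399.0, 334.0]), (0.79, [170, 320], [162.0, 304.0])]
hammer [(0.73, [442, 249], [363.0, -523.0])]
paint_tin [(0.56, [347, 153], [671.0, -234.0]), (0.37, [271, 168], [624.0, 10.0])]
burnisher [(0.75, [387, 157], [658.0, -363.0])]
sanding_block [(0.57, [145, 166], [630.0, 407.0])]
glue [(0.56, [244, 118], [788.0, 95.0])]
brush [(0.9, [102, 232], [422.0, 536.0]), (0.4, [200, 167], [625.0, 235.0])]
```

View pics/scene0.png

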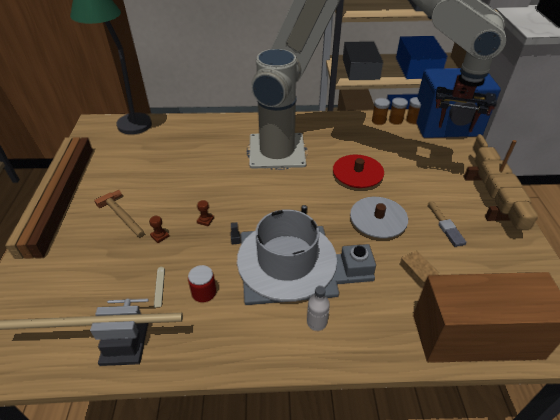

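View pics/top0.png

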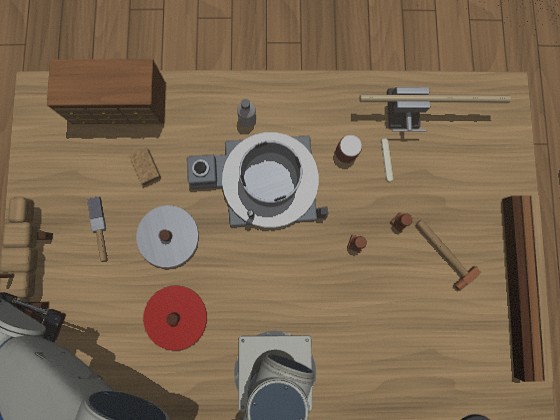

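```bash
cat >> h.py <<'E'
def plan(x,y,z,yaw=0):
    """shift in tool units (total, n rows of <=1) to xyz; wz turn (units) to make tool = Rz(yaw)*Ry(pi)"""
    o=ctrl.get_obs(); M=R.from_rotvec(o["orientation"])
    d=M.inv().apply(np.array([x,y,z])-o["ee_pos"])/50
    G=R.from_euler('z',yaw,degrees=True)*R.from_euler('y',180,degrees=True)
    w=(M.inv()*G).as_rotvec()/(np.pi/2)
    print("shift",d.round(3),"turn",w.round(3),"pos",np.round(o["ee_pos"],1),"w",round(o["width"],1),"t",round(o["t"],2))
E
python3 - <<'E'
from h import *
plan(400,350,300); plan(400,-320,300)
E
```

```text
shift [-5.385 -3.334 -1.546] turn [-0.    -0.    -0.204] pos [197.  593.1 222.7] w 87.9 t 1.5
shift [ -9.611 -16.05   -1.546] turn [-0.    -0.    -0.204] pos [197.  593.1 222.7] w 87.9 t 1.5
```

apply_moves(
  targets=[
    [0.4,[0,0,-0.6],[0,0,-0.1]],
    [0.4,[0,0,-0.6],[0,0,-0.1]],
    [0.4,[-0.8,-0.6,-0.3],[0,0,0]],
    [0.4,[-0.8,-0.6,0],[0,0,0]],
    [0.4,[-0.8,-0.6,0],[0,0,0]],
    [0.4,[-0.8,-0.6,0],[0,0,0]],
    [0.4,[-0.5,-0.8,0],[0,0,0]],
    [0.4,[-0.5,-0.8,0],[0,0,0]],
  ],
)

```text
t: 2.5
ee_pos: [406.6, 390.4, 297.7]
orientation: [0.011, 3.141, 0.0]
ft_force: [0.5, 0.3, 0.3]
width: 62.0
grasp_force: 0.0
```

apply_moves(
  targets=[
    [0.4,[0,-1,0],[0,0,0]],
    [0.4,[0,-1,0],[0,0,0]],
    [0.4,[0,-1,0],[0,0,0]],
    [0.4,[0,-1,0],[0,0,0]],
    [0.4,[0,-1,0],[0,0,0]],
    [0.4,[0,-1,0],[0,0,0]],
    [0.4,[0,-1,0],[0,0,0]],
    [0.4,[0,-1,0],[0,0,0]],
  ],
)

```text
t: 3.5
ee_pos: [402.9, -9.8, 298.0]
orientation: [0.01, 3.141, -0.0]
ft_force: [0.2, -0.1, 0.1]
width: 61.6
grasp_force: 0.0
```

```bash
python3 - <<'E'
from h import *
plan(400,-320,300)
im=cam("top")
for l,z in (("tub_rim",150),("lid",0),("lid_knob_top",70),("start_top",90),("bollard0",0)): print(l,pins(im,"top",l,z,.3))
E
```

```text
shift [ 0.018 -6.204 -0.039] turn [-0.     0.001 -0.004] pos [402.9  -9.8 298. ] w 61.6 t 3.5
tub_rim [(0.83, [270, 171], [580.0, 12.0])]
lid [(0.96, [179, 317], [162.0, 290.0]), (0.66, [168, 236], [407.0, 329.0])]
lid_knob_top [(0.92, [172, 321], [158.0, 298.0]), (0.64, [162, 232], [414.0, 331.0]), (0.49, [166, 235], [405.0, 320.0])]
start_top [(0.68, [201, 168], [604.0, 217.0])]
bollard0 [(0.75, [399, 222], [448.0, -392.0]), (0.72, [357, 242], [387.0, -257.0])]
```

apply_moves(
  targets=[
    [0.4,[0,-1,0],[0,0,0]],
    [0.4,[0,-1,0],[0,0,0]],
    [0.4,[0,-1,0],[0,0,0]],
    [0.4,[0,-1,0],[0,0,0]],
    [0.4,[0,-1,0],[0,0,0]],
    [0.4,[0,-1,0],[0,0,0]],
    [0.4,[0,0,0],[0,0,0]],
  ],
)

```text
t: 4.68
ee_pos: [402.0, -309.6, 297.4]
orientation: [0.012, 3.142, -0.0]
ft_force: [0.8, -0.1, -0.8]
width: 61.2
grasp_force: 0.0
```

```bash
python3 - <<'E'
from h import *
im=cam("wrist"); cv2.imwrite("pics/w1.png",im["pixels"])
print(im["c2w"].round(2), pins(im,"wrist","bollard0_mid",40),pins(im,"wrist","bollard0",0))
print(pins(im,"wrist","hammer",0))
for m in ctrl.masks_of("bollard0","wrist"): print(m["score"],m["bbox"])
E
```

```text
[[ 1.0000e-02  9.7000e-01  2.5000e-01  3.3559e+02]
 [ 1.0000e+00 -1.0000e-02 -0.0000e+00 -3.0919e+02]
 [ 0.0000e+00  2.5000e-01 -9.7000e-01  4.6005e+02]
 [ 0.0000e+00  0.0000e+00  0.0000e+00  1.0000e+00]] [] [(0.97, [222, 209], [449.0, -395.0]), (0.67, [316, 163], [381.0, -252.0])]
[(0.77, [132, 152], [362.0, -525.0])]
0.97 [295.0, 147.7, 339.0, 186.9]
0.66 [200.0, 192.3, 243.7, 235.5]
```

View pics/w1.png

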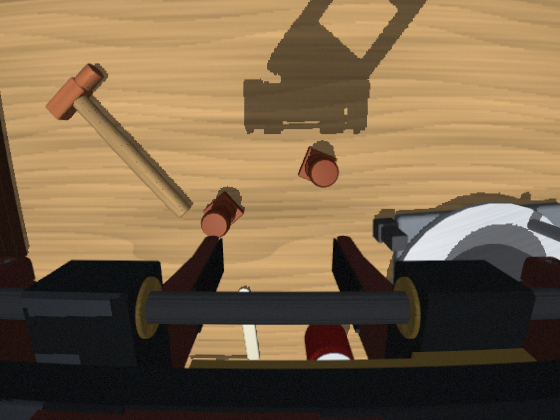

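```bash
python3 - <<'E'
from h import *
im=cam("wrist")
for uv in((323,172),(214,222)): print(atz(im,uv,80).round(1))
for uv in((185,211),(190,205)): print("hammer tip",atz(im,uv,12).round(1))
for p in pins(im,"wrist","bollard0",0): print(p)
E
```

```text
[ 382.9 -250.3   80. ]
[ 446.5 -388.2   80. ]
hammer tip [ 449.  -445.8   12. ]
hammer tip [ 439.8 -437.5   12. ]
(0.75, [223, 208], [448.0, -390.0])
(0.58, [313, 162], [379.0, -253.0])
```

apply_moves(
  targets=[
    [0.4,[0.2,0.6,0],[0,0,0]],
    [0.4,[0.2,0.57,0.8],[0,0,0]],
    [0.4,[0,0,1],[0,0,0]],
    [0.4,[0,0,1],[0,0,0]],
    [0.4,[0,0,1],[0,0,0]],
    [0.4,[0,0,0.7],[0,0,0]],
    [0.4,[0,0,0.5],[0,0,0]],
    [-1,[0,0,0],[0,0,0]],
  ],
)

```text
t: 6.02
ee_pos: [380.6, -248.4, 46.6]
orientation: [-0.009, -3.139, -0.003]
ft_force: [-0.7, 0.6, 1.2]
width: 55.1
grasp_force: 0.0
```

apply_moves(
  targets=[
    [-1,[0,0,0],[0,0,0]],
    [-1,[0,0,0],[0,0,0]],
    [-1,[0,0,0],[0,0,0]],
    [-1,[0,0,0],[0,0,0]],
    [-1,[0,0,0],[0,0,0]],
  ],
)

```text
t: 6.65
ee_pos: [382.2, -250.2, 48.7]
orientation: [0.011, 3.14, -0.002]
ft_force: [-1.3, -0.2, 7.4]
width: 37.6
grasp_force: 30.0
```

apply_moves(
  targets=[
    [-1,[0,0,-0.6],[0,0,0]],
    [-1,[0,0,-1],[0,0,0]],
    [-1,[0,0,-1],[0,0,0]],
    [-1,[0,0,-1],[0,0,0]],
    [-1,[0,0,-0.6],[0,0,0]],
    [-1,[-0.6,0.7,0],[0,0,0]],
    [-1,[-0.6,0.7,0],[0,0,0]],
  ],
)

```text
t: 7.52
ee_pos: [442.4, -179.6, 258.7]
orientation: [0.013, 3.14, -0.001]
ft_force: [0.4, -0.3, -1.0]
width: 37.5
grasp_force: 30.0
```

apply_moves(
  targets=[
    [-1,[-0.5,0.7,0],[0,0,0]],
    [-1,[-0.5,0.7,0],[0,0,0]],
    [-1,[-0.4,0.7,0],[0,0,0]],
    [-1,[-0.3,0.7,0],[0,0,0]],
    [-1,[-0.3,0.6,0],[0,0,0]],
    [-1,[0,0.4,0],[0,0,0]],
    [-1,[0,0,0],[0,0,0]],
  ],
)

```text
t: 8.4
ee_pos: [542.4, 10.1, 257.6]
orientation: [-0.008, -3.141, 0.0]
ft_force: [-0.1, 0.2, -0.5]
width: 37.8
grasp_force: 30.0
```

```bash
python3 - <<'E'
from h import *
plan(545,13,95)
im=cam("wrist"); cv2.imwrite("pics/w2.png",im["pixels"])
for l,z in (("tub_rim",150),("tub_floor",40),("handle_top",132),("start_top",90)): print(l,pins(im,"wrist",l,z))
im=cam("top")
for l,z in (("tub_rim",150),("bollard0",0)): print(l,pins(im,"top",l,z))
E
```

```text
shift [-0.054  0.06   3.252] turn [-0.    -0.    -0.003] pos [542.4  10.1 257.6] w 37.8 t 8.4
tub_rim []
tub_floor []
handle_top [(0.85, [341, 124], [469.0, 68.0])]
start_top [(0.88, [458, 254], [613.0, 221.0])]
tub_rim [(0.82, [270, 172], [579.0, 11.0])]
bollard0 [(0.64, [400, 221], [451.0, -396.0]), (0.52, [274, 181], [580.0, 0.0]), (0.48, [248, 118], [787.0, 81.0])]
```

View pics/w2.png

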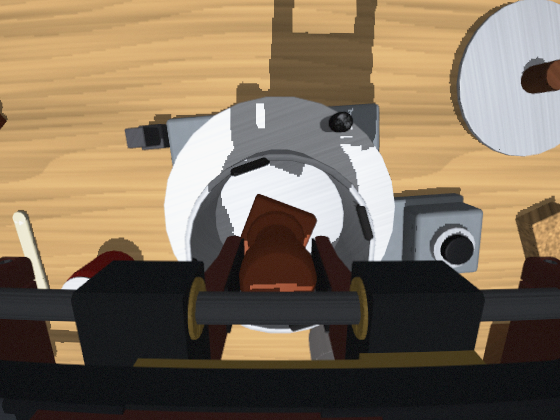

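```bash
python3 - <<'E'
from h import *
from scipy.optimize import least_squares
im=cam("wrist")
P=np.array([atz(im,uv,36)[:2] for uv in ((165,205),(394,200),(282,96),(184,143),(374,141),(212,112))])
r=least_squares(lambda c:np.hypot(*(P-c).T)-150,[582,13]); print(r.x,r.fun.round(1))
print(atz(im,(342,118),132), atz(im,(456,248),90))
E
```

```text
[582.60163236  10.64302245] [-2.1 -1.2 -2.1 -0.3  0.5  2.9]
[464.38553496  67.40508569 132.        ] [607.29613122 215.80673471  90.        ]
```

apply_moves(
  targets=[
    [-1,[-0.05,0,0.8],[0,0,0]],
    [-1,[0,0,0.8],[0,0,0]],
    [-1,[0,0,0.8],[0,0,0]],
    [-1,[0,0,0.5],[0,0,0]],
    [-1,[0,0,0.3],[0,0,0]],
    [-1,[0,0,0],[0,0,0]],
  ],
)

```text
t: 9.6
ee_pos: [545.3, 9.2, 97.0]
orientation: [-0.011, -3.14, 0.0]
ft_force: [-0.1, -0.0, -0.2]
width: 37.5
grasp_force: 30.0
```

apply_moves(
  targets=[
    [-1,[0,0,0.12],[0,0,0]],
    [-1,[0,0,0],[0,0,0]],
    [0.3,[0,0,0],[0,0,0]],
    [0.3,[0,0,0],[0,0,0]],
    [0.3,[0,0,0],[0,0,0]],
    [0.3,[0,0,0],[0,0,0]],
    [0.3,[0,0,-0.5],[0,0,0]],
    [0.3,[0,0,-1],[0,0,0]],
  ],
)

```text
t: 10.6
ee_pos: [544.1, 9.3, 165.7]
orientation: [-0.01, -3.137, -0.0]
ft_force: [1.1, 0.6, -0.2]
width: 57.1
grasp_force: 0.0
```

apply_moves(
  targets=[
    [0.4,[0,0,-1],[0,0,0]],
    [0.4,[0,0,-1],[0,0,0]],
    [0.4,[0.2,-1,0],[0,0,0]],
    [0.4,[0.2,-1,0],[0,0,0]],
    [0.4,[0.2,-1,0],[0,0,0]],
    [0.4,[0.2,-1,0],[0,0,0]],
    [0.4,[0.3,-1,0],[0,0,0]],
    [0.4,[0.3,-1,0],[0,0,0]],
  ],
)

```text
t: 11.6
ee_pos: [473.0, -291.8, 266.7]
orientation: [0.01, 3.141, -0.0]
ft_force: [0.8, 0.2, 0.6]
width: 61.5
grasp_force: 0.0
```

apply_moves(
  targets=[
    [0.4,[0.2,-0.5,0],[0,0,0]],
    [0.4,[0,0,0],[0,0,0]],
  ],
)

```text
t: 11.85
ee_pos: [462.7, -316.6, 266.5]
orientation: [-0.015, -3.141, -0.0]
ft_force: [0.6, 0.6, 0.3]
width: 61.4
grasp_force: 0.0
```

```bash
python3 - <<'E'
from h import *
im=cam("wrist"); cv2.imwrite("pics/w3.png",im["pixels"])
print(pins(im,"wrist","bollard0",0)); plan(447,-390,47)
im=cam("top"); cv2.imwrite("pics/t3.png",cv2.resize(im["pixels"][100:290,60:460],None,fx=2,fy=2))
E
```

```text
[(0.67, [221, 173], [450.0, -394.0])]
shift [ 0.317 -1.51   4.39 ] turn [ 0.    -0.    -0.005] pos [ 463.4 -314.7  266.5] w 61.5 t 11.95
```

View pics/w3.png

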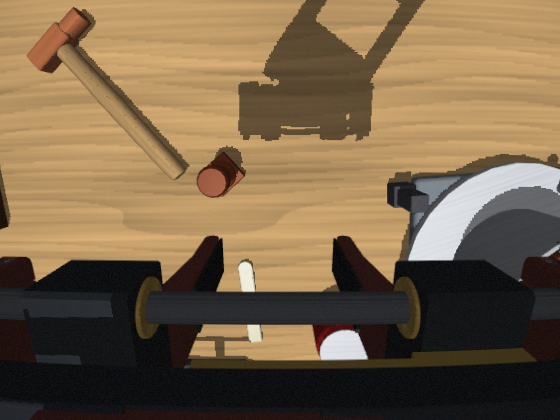

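View pics/t3.png

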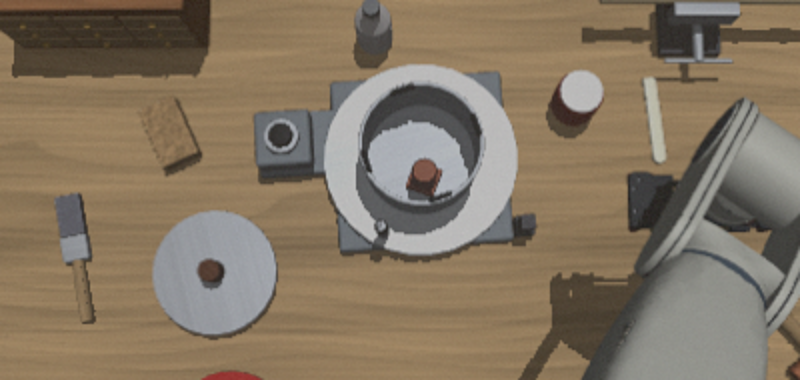

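apply_moves(
  targets=[
    [0.4,[0.15,-0.75,0],[0,0,0]],
    [0.4,[0.15,-0.77,0.6],[0,0,0]],
    [0.4,[0,0,1],[0,0,0]],
    [0.4,[0,0,1],[0,0,0]],
    [0.4,[0,0,1],[0,0,0]],
    [0.4,[0,0,0.5],[0,0,0]],
    [0.4,[0,0,0.28],[0,0,0]],
    [-1,[0,0,0],[0,0,0]],
  ],
)

```text
t: 13.0
ee_pos: [448.3, -390.2, 47.3]
orientation: [-0.009, -3.141, -0.001]
ft_force: [0.7, 1.0, -0.0]
width: 54.8
grasp_force: 0.0
```

apply_moves(
  targets=[
    [-1,[0,0,0],[0,0,0]],
    [-1,[0,0,0],[0,0,0]],
    [-1,[0,0,0],[0,0,0]],
    [-1,[0,0,0],[0,0,0]],
    [-1,[0,0,-0.4],[0,0,0]],
    [-1,[0,0,-1],[0,0,0]],
    [-1,[0,0,-1],[0,0,0]],
    [-1,[0,0,-1],[0,0,0]],
  ],
)

```text
t: 14.0
ee_pos: [447.7, -391.0, 220.5]
orientation: [0.011, 3.141, -0.001]
ft_force: [0.5, -0.1, -1.0]
width: 37.6
grasp_force: 30.0
```

apply_moves(
  targets=[
    [-1,[-0.2,0.9,-0.4],[0,0,0]],
    [-1,[-0.2,0.9,-0.2],[0,0,0]],
    [-1,[-0.5,0.8,0],[0,0,0]],
    [-1,[-0.5,0.8,0],[0,0,0]],
    [-1,[-0.5,0.8,0],[0,0,0]],
    [-1,[-0.5,0.8,0],[0,0,0]],
    [-1,[-0.5,0.8,0],[0,0,0]],
    [-1,[-0.5,0.8,0],[0,0,0]],
  ],
)

```text
t: 15.0
ee_pos: [620.6, -60.9, 249.0]
orientation: [0.01, 3.141, -0.0]
ft_force: [1.0, -1.8, -0.1]
width: 37.4
grasp_force: 30.0
```

apply_moves(
  targets=[
    [-1,[-0.08,0.7,0],[0,0,0]],
    [-1,[0,0.7,0],[0,0,0]],
    [-1,[0,0,0],[0,0,0]],
  ],
)

```text
t: 15.38
ee_pos: [624.4, 9.7, 248.7]
orientation: [0.006, 3.141, 0.0]
ft_force: [0.7, -1.3, -0.8]
width: 37.4
grasp_force: 30.0
```

```bash
python3 - <<'E'
from h import *
plan(622,11,96)
im=cam("wrist"); cv2.imwrite("pics/w4.png",im["pixels"])
E
```

```text
shift [0.049 0.025 3.054] turn [ 0.     0.    -0.002] pos [624.4   9.7 248.7] w 37.4 t 15.38
```

View pics/w4.png

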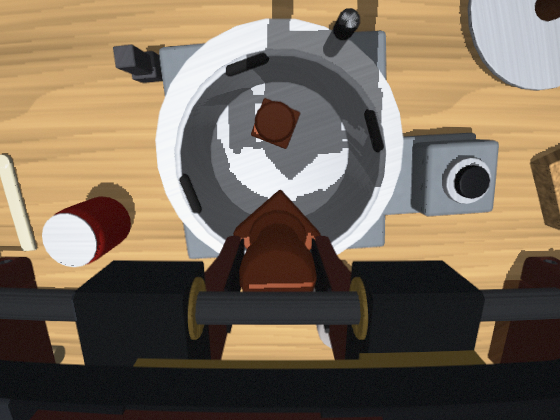

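apply_moves(
  targets=[
    [-1,[0.14,0.02,0.6],[0,0,0]],
    [-1,[0,0,0.8],[0,0,0]],
    [-1,[0,0,0.7],[0,0,0]],
    [-1,[0,0,0.5],[0,0,0]],
    [-1,[0,0,0.4],[0,0,0]],
    [-1,[0,0,0.1],[0,0,0]],
    [-1,[0,0,0],[0,0,0]],
  ],
)

```text
t: 16.3
ee_pos: [618.0, 8.4, 93.1]
orientation: [0.011, 3.141, -0.0]
ft_force: [0.0, -0.6, -0.7]
width: 37.7
grasp_force: 30.0
```

apply_moves(
  targets=[
    [0.3,[0,0,0],[0,0,0]],
    [0.3,[0,0,0],[0,0,0]],
    [0.3,[0,0,0],[0,0,0]],
    [0.3,[0,0,-0.3],[0,0,0]],
    [0.3,[0,0,-0.8],[0,0,0]],
    [0.3,[0,0,-1],[0,0,0]],
    [0.3,[0,0,-1],[0,0,0]],
    [0.3,[0,0,0],[0,0,0]],
  ],
)

```text
t: 17.3
ee_pos: [620.4, 8.8, 253.6]
orientation: [0.01, 3.132, -0.0]
ft_force: [-0.9, 0.1, 0.2]
width: 56.9
grasp_force: 0.0
```

apply_moves(
  targets=[
    [0.3,[-0.8,0,-0.5],[0,0,0]],
    [0.3,[-0.6,0,-0.5],[0,0,0]],
    [0.3,[0,0,0],[0,0,0]],
    [0.3,[0,0,0],[0,0,0]],
  ],
)

```text
t: 17.8
ee_pos: [686.0, 8.4, 296.0]
orientation: [-0.01, -3.138, 0.0]
ft_force: [-0.4, 1.0, -0.1]
width: 57.2
grasp_force: 0.0
```

```bash
python3 - <<'E'
from h import *
im=cam("wrist"); cv2.imwrite("pics/w5.png",im["pixels"]); plan(407,328,150)
for l,z in (("tub_rim",150),("tub_floor",40),("handle_top",132),("start_top",90)): print(l,pins(im,"wrist",l,z))
im=cam("top")
for l,z in (("tub_rim",150),("bollard0",0)): print(l,pins(im,"top",l,z))
im=cam("scene"); print(pins(im,"scene","bollard0",0)); print(pins(im,"scene","lid",0))
E
```

```text
shift [5.608 6.355 2.937] turn [ 0.    -0.002 -0.004] pos [685.8   8.4 295.9] w 57.0 t 17.85
tub_rim [(0.64, [280, 94], [584.0, 11.0])]
tub_floor [(0.9, [281, 106], [586.0, 14.0]), (0.54, [327, 240], [769.0, 79.0])]
handle_top []
start_top [(0.62, [458, 126], [611.0, 222.0])]
tub_rim []
bollard0 []
[(0.73, [290, 248], [517.0, 28.0]), (0.53, [284, 267], [591.0, 4.0]), (0.4, [416, 273], [629.0, 400.0])]
[(0.94, [378, 223], [417.0, 329.0]), (0.56, [356, 177], [175.0, 293.0]), (0.45, [286, 266], [588.0, 12.0])]
```

View pics/w5.png

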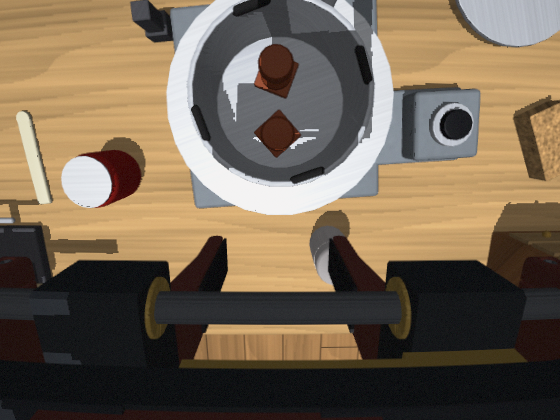

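apply_moves(
  targets=[
    [0.4,[0.6,0.8,0],[0,0,0]],
    [0.4,[0.6,0.8,0],[0,0,0]],
    [0.4,[0.6,0.8,0],[0,0,0]],
    [0.4,[0.6,0.8,0],[0,0,0]],
    [0.4,[0.6,0.8,0],[0,0,0]],
    [0.4,[0.6,0.8,0],[0,0,0]],
    [0.4,[0.6,0.8,0],[0,0,0]],
    [0.4,[0.5,0.8,0],[0,0,0]],
  ],
)

```text
t: 19.35
ee_pos: [453.7, 331.1, 298.0]
orientation: [0.01, 3.141, 0.001]
ft_force: [0.5, 0.5, 0.3]
width: 61.1
grasp_force: 0.0
```

apply_moves(
  targets=[
    [0.4,[0,0,0],[0,0,0]],
    [0.4,[0,0,0],[0,0,0]],
  ],
)

```text
t: 19.6
ee_pos: [455.0, 329.6, 297.7]
orientation: [0.01, 3.141, -0.0]
ft_force: [-0.1, -0.4, -0.4]
width: 61.9
grasp_force: 0.0
```

```bash
python3 - <<'E'
from h import *
from scipy.optimize import least_squares
im=cam("wrist"); cv2.imwrite("pics/w6.png",im["pixels"]); plan(407,328,31)
for l,z in (("lid",0),("lid_knob_top",70)): print(l,pins(im,"wrist",l,z))
for m in ctrl.masks_of("lid","wrist"):
    print(m["score"],m["bbox"])
im2=cam("top");print(pins(im2,"top","lid",0),pins(im2,"top","tub_rim",150))
for m in ctrl.masks_of("tub_rim","top"):
    print(m["score"],m["bbox"])
E
```

```text
shift [ 0.968 -0.03   5.334] turn [-0.     0.    -0.005] pos [455.3 329.2 297.7] w 61.5 t 19.65
lid [(0.88, [272, 147], [410.0, 322.0])]
lid_knob_top [(0.6, [276, 151], [412.0, 328.0])]
0.93 [207.6, 74.8, 344.0, 212.8]
0.8 [191.2, 1.7, 310.8, 32.9]
[(0.43, [272, 190], [551.0, 7.0]), (0.41, [166, 238], [402.0, 336.0])] [(0.77, [269, 174], [574.0, 16.0]), (0.75, [269, 162], [606.0, 15.0]), (0.63, [273, 191], [524.0, 6.0]), (0.28, [440, 249], [357.0, -461.0])]
0.89 [222.8, 130.2, 319.6, 225.8]
```

View pics/w6.png

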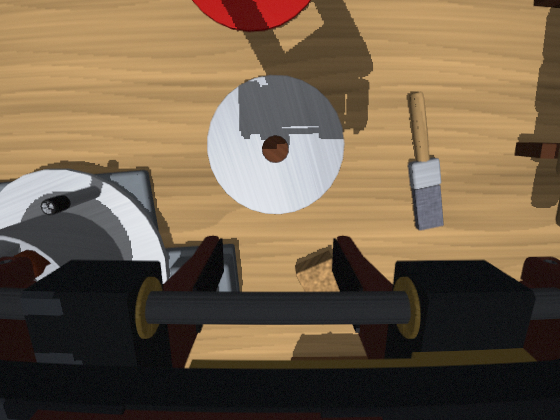

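```bash
python3 - <<'E'
from h import *
from scipy.optimize import least_squares
im=cam("wrist")
m=ctrl.masks_of("lid","wrist")[0]["region"].astype(np.uint8)
c=max(cv2.findContours(m,0,2)[0],key=cv2.contourArea)[:,0].astype(float)
P=np.array([atz(im,u,28)[:2] for u in c])
r=least_squares(lambda q:np.hypot(P[:,0]-q[0],P[:,1]-q[1])-q[2],[410,328,95],loss="soft_l1"); print("lid",r.x)
print(atz(im,(275,149),70))
im=cam("top")
m=ctrl.masks_of("turntable","top")
for z,R0 in((36,150),):
  c=max(cv2.findContours(m[0]["region"].astype(np.uint8),0,2)[0],key=cv2.contourArea)[:,0].astype(float)
  P=np.array([atz(im,u,z)[:2] for u in c])
  r=least_squares(lambda q:np.hypot(P[:,0]-q[0],P[:,1]-q[1])-R0,[580,13],loss="soft_l1",f_scale=2); print("tt",r.x,len(m))
w5=cv2.imread("pics/w5.png")  # pose of w5: use current hand_eye
im=cam("wrist"); T=np.eye(4);T[:3,:3]=R.from_rotvec([-.01,-3.138,0]).as_matrix();T[:3,3]=[685.8,8.4,295.9]
im["c2w"]=T@np.array(im["hand_eye"])
P=np.array([atz(im,u,36)[:2] for u in((167,100),(393,95),(280,214),(190,165),(372,160))])
r=least_squares(lambda q:np.hypot(P[:,0]-q[0],P[:,1]-q[1])-150,[580,13]); print("w5",r.x,r.fun.round(1))
plan(410,329,31)
E
```

```text
lid [408.7440983  327.04720028  94.42088491]
[409.04570809 326.70668021  70.        ]
tt [582.55937998  12.27852633] 1
w5 [578.57392276  12.11277759] [-2.1 -1.4  2.4 -1.9 -2.7]
shift [ 0.897 -0.023  5.333] turn [-0.    -0.    -0.004] pos [454.9 329.8 297.7] w 61.2 t 20.25
```

apply_moves(
  targets=[
    [0.4,[0.5,-0.06,0.2],[0,0,0]],
    [0.4,[0.42,0,0.8],[0,0,0]],
    [0.4,[0,0,1],[0,0,0]],
    [0.4,[0,0,1],[0,0,0]],
    [0.4,[0,0,1],[0,0,0]],
    [0.4,[0,0,0.8],[0,0,0]],
    [0.4,[0,0,0.4],[0,0,0]],
    [0.4,[0,0,0.1],[0,0,0]],
  ],
)

```text
t: 21.25
ee_pos: [408.1, 326.8, 31.4]
orientation: [-0.01, -3.14, 0.002]
ft_force: [0.6, 0.1, 0.4]
width: 61.7
grasp_force: 0.0
```

apply_moves(
  targets=[
    [-1,[0,0,0],[0,0,0]],
    [-1,[0,0,0],[0,0,0]],
    [-1,[0,0,0],[0,0,0]],
    [-1,[0,0,0],[0,0,0]],
    [-1,[0,0,0],[0,0,0]],
    [-1,[0,0,0],[0,0,0]],
  ],
)

```text
t: 22.0
ee_pos: [409.3, 327.5, 33.6]
orientation: [0.01, 3.14, 0.001]
ft_force: [-0.9, -1.0, 7.0]
width: 33.7
grasp_force: 30.0
```

apply_moves(
  targets=[
    [-1,[0,0,-0.5],[0,0,0]],
    [-1,[0,0,-0.8],[0,0,0]],
    [-1,[0,0,-0.9],[0,0,0]],
    [-1,[0,0,-0.9],[0,0,0]],
    [-1,[0,0,-0.9],[0,0,0]],
    [-1,[0,0,-0.3],[0,0,0]],
    [-1,[-0.3,-0.5,0],[0,0,0]],
    [-1,[-0.4,-0.7,0],[0,0,0]],
  ],
)

```text
t: 23.0
ee_pos: [442.8, 266.5, 246.4]
orientation: [-0.007, -3.14, 0.001]
ft_force: [0.1, -0.0, -3.4]
width: 33.1
grasp_force: 30.0
```

apply_moves(
  targets=[
    [-1,[-0.4,-0.7,0],[0,0,0]],
    [-1,[-0.4,-0.7,0],[0,0,0]],
    [-1,[-0.4,-0.7,0],[0,0,0]],
    [-1,[-0.4,-0.7,0],[0,0,0]],
    [-1,[-0.4,-0.7,0],[0,0,0]],
    [-1,[-0.4,-0.7,0],[0,0,0]],
    [-1,[-0.3,-0.6,0],[0,0,0]],
    [-1,[0,0,0],[0,0,0]],
  ],
)

```text
t: 24.0
ee_pos: [576.7, 24.2, 245.8]
orientation: [-0.015, -3.139, 0.0]
ft_force: [-0.1, -0.5, -2.4]
width: 33.5
grasp_force: 30.0
```

```bash
python3 - <<'E'
from h import *
plan(582,11.5,177)
im=cam("scene"); cv2.imwrite("pics/s7.png",cv2.resize(im["pixels"][150:320,180:420],None,fx=3,fy=3))
E
```

```text
shift [-0.113 -0.252  1.375] turn [-0.    -0.002 -0.006] pos [576.7  24.2 245.8] w 33.5 t 24.0
```

View pics/s7.png

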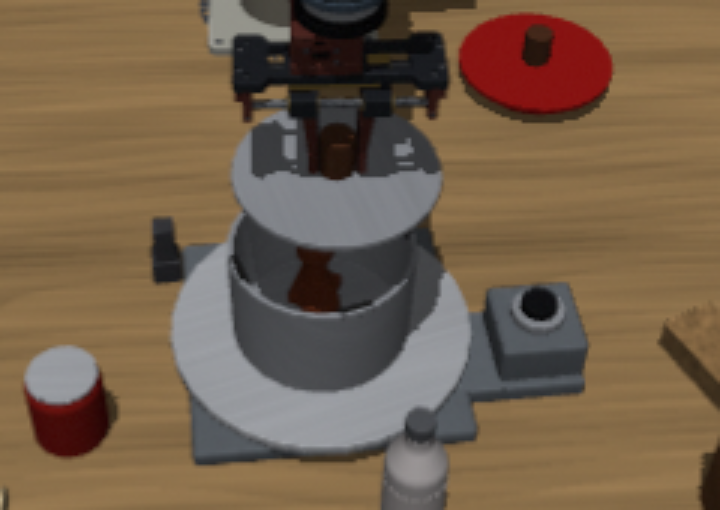

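apply_moves(
  targets=[
    [-1,[-0.1,-0.25,0],[0,0,0]],
    [-1,[0,0,0.5],[0,0,0]],
    [-1,[0,0,0.5],[0,0,0]],
    [-1,[0,0,0.2],[0,0,0]],
    [-1,[0,0,0],[0,0,0]],
    [-1,[0,0,0],[0,0,0]],
  ],
)

```text
t: 24.8
ee_pos: [582.4, 13.7, 188.6]
orientation: [0.01, 3.14, -0.0]
ft_force: [0.2, -0.3, -1.8]
width: 33.6
grasp_force: 30.0
```

```bash
python3 - <<'E'
from h import *
plan(582,11.5,174)
im=cam("top")
m=ctrl.masks_of("turntable","top"); print(len(m),pins(im,"top","tub_rim",150),pins(im,"top","lid",150))
P=np.array([atz(im,u,36)[:2] for u in max(cv2.findContours(m[0]["region"].astype(np.uint8),0,2)[0],key=cv2.contourArea)[:,0].astype(float)])
from scipy.optimize import least_squares
print(least_squares(lambda q:np.hypot(P[:,0]-q[0],P[:,1]-q[1])-150,[580,13],loss="soft_l1",f_scale=2).x)
E
```

```text
shift [ 0.008 -0.044  0.292] turn [-0.     0.001 -0.004] pos [582.4  13.7 188.6] w 33.6 t 24.8
1 [] [(0.4, [347, 151], [640.0, -207.0])]
[582.3534135    6.75771777]
```

apply_moves(
  targets=[
    [-1,[0,-0.04,0.2],[0,0,0]],
    [-1,[0,0,0.12],[0,0,0]],
    [-1,[0,0,0.06],[0,0,0]],
    [-1,[0,0,0],[0,0,0]],
    [-1,[0,0,0],[0,0,0]],
  ],
)

```text
t: 25.62
ee_pos: [582.5, 11.5, 169.0]
orientation: [0.011, 3.14, 0.0]
ft_force: [3.0, -0.9, 1.6]
width: 33.7
grasp_force: 30.0
```

apply_moves(
  targets=[
    [-1,[-0.02,0,0.03],[0,0,0]],
    [-1,[0,0,0.03],[0,0,0]],
    [-1,[0,0,0],[0,0,0]],
    [-1,[0,0,0],[0,0,0]],
  ],
)

```text
t: 26.12
ee_pos: [583.2, 11.6, 166.1]
orientation: [0.01, 3.141, 0.0]
ft_force: [1.6, 0.9, 4.7]
width: 33.9
grasp_force: 30.0
```

apply_moves(
  targets=[
    [-1,[-0.01,0,0.03],[0,0,0]],
    [-1,[0,0,0.03],[0,0,0]],
    [-1,[0,0,0],[0,0,0]],
    [-1,[0,0,0],[0,0,0]],
  ],
)

```text
t: 26.62
ee_pos: [583.3, 11.5, 164.4]
orientation: [0.01, 3.141, 0.0]
ft_force: [-4.8, 0.9, 17.7]
width: 33.6
grasp_force: 30.0
```

apply_moves(
  targets=[
    [-1,[0,0,0.03],[0,0,0]],
    [-1,[0,0,0.03],[0,0,0]],
    [-1,[0,0,0],[0,0,0]],
    [-1,[0,0,0],[0,0,0]],
  ],
)

```text
t: 27.12
ee_pos: [584.1, 11.5, 163.7]
orientation: [0.01, 3.139, -0.0]
ft_force: [-10.6, 0.4, 35.8]
width: 33.9
grasp_force: 30.0
```

apply_moves(
  targets=[
    [-1,[0,0,-0.08],[0,0,0]],
    [0.4,[0,0,0],[0,0,0]],
    [0.4,[0,0,0],[0,0,0]],
    [0.4,[0,0,0],[0,0,0]],
    [0.4,[0,0,-0.5],[0,0,0]],
    [0.4,[0,0,-1],[0,0,0]],
    [-1,[0,0,-0.2],[0,0,0]],
    [-1,[0,0,0],[0,0,0]],
  ],
)

```text
t: 28.12
ee_pos: [583.3, 11.5, 248.8]
orientation: [0.011, 3.141, 0.0]
ft_force: [-0.1, -0.5, -0.6]
width: 45.2
grasp_force: 0.0
```

apply_moves(
  targets=[
    [-1,[0,0,0],[0,0,0]],
    [-1,[0,0,0],[0,0,0]],
    [-1,[0,0,0],[0,0,0]],
    [-1,[0,0,0],[0,0,0]],
  ],
)

```text
t: 28.62
ee_pos: [583.1, 11.5, 248.3]
orientation: [-0.01, -3.141, 0.0]
ft_force: [0.0, -0.3, 0.6]
width: 4.9
grasp_force: 0.0
```

```bash
python3 - <<'E'
from h import *
plan(582.5,11.5,206)
im=cam("scene"); cv2.imwrite("pics/s8.png",cv2.resize(im["pixels"][180:310,220:400],None,fx=4,fy=4,interpolation=cv2.INTER_CUBIC))
E
```

```text
shift [ 0.011 -0.001  0.845] turn [-0.    -0.    -0.004] pos [583.1  11.5 248.3] w 4.9 t 28.62
```

View pics/s8.png

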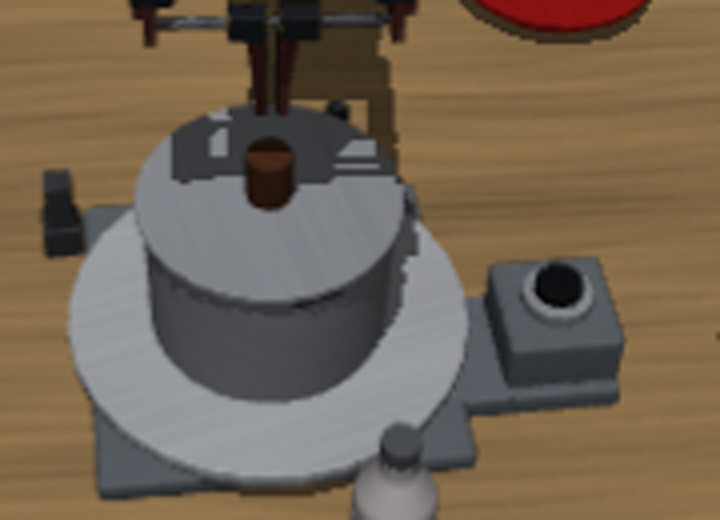

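apply_moves(
  targets=[
    [-1,[0,0,0.5],[0,0,0]],
    [-1,[0,0,0.35],[0,0,0]],
    [-1,[0,0,0.06],[0,0,0]],
    [-1,[0,0,0],[0,0,0]],
    [-1,[0,0,0],[0,0,0]],
  ],
)

```text
t: 29.3
ee_pos: [583.7, 11.5, 203.9]
orientation: [0.01, 3.14, -0.0]
ft_force: [0.0, -0.5, 0.5]
width: 0.3
grasp_force: 0.0
```

apply_moves(
  targets=[
    [-1,[0,0,0.06],[0,0,0]],
    [-1,[0,0,0],[0,0,0]],
    [-1,[0,0,0],[0,0,0]],
  ],
)

```text
t: 29.68
ee_pos: [583.9, 11.6, 201.3]
orientation: [0.01, 3.14, 0.0]
ft_force: [-0.1, -0.4, 4.9]
width: 0.5
grasp_force: 2.7
```

apply_moves(
  targets=[
    [-1,[0,0,0.06],[0,0,0]],
    [-1,[0,0,0.03],[0,0,0]],
    [-1,[0,0,0],[0,0,0]],
    [-1,[0,0,0],[0,0,0]],
  ],
)

```text
t: 30.18
ee_pos: [584.1, 11.6, 200.9]
orientation: [0.01, 3.138, 0.0]
ft_force: [-13.0, -0.6, 36.1]
width: 0.3
grasp_force: 18.4
```

apply_moves(
  targets=[
    [-1,[0,0,0.06],[0,0,0]],
    [-1,[0,0,0],[0,0,0]],
    [-1,[0,0,0],[0,0,0]],
  ],
)

```text
t: 30.55
ee_pos: [584.7, 11.7, 200.7]
orientation: [0.01, 3.136, 0.0]
ft_force: [-20.6, 1.0, 57.4]
width: 0.5
grasp_force: 28.4
```

apply_moves(
  targets=[
    [-1,[0,0,-0.4],[0,0,0]],
    [-1,[0,0,-1],[0,0,0]],
    [-1,[0.6,0,-0.6],[0,0,0]],
    [-1,[1,0.4,0],[0,0,0]],
    [-1,[1,0.6,0],[0,0,0]],
    [-1,[0.5,0.6,0],[0,0,0]],
    [-1,[0,0,0],[0,0,0]],
    [-1,[0,0,0],[0,0,0]],
  ],
)

```text
t: 31.55
ee_pos: [429.4, 92.5, 293.1]
orientation: [0.009, 3.14, -0.0]
ft_force: [-0.9, -0.3, 0.2]
width: 0.5
grasp_force: 0.0
```

```bash
python3 - <<'E'
from h import *
plan(464,67,110)
im=cam("wrist"); cv2.imwrite("pics/w9.png",im["pixels"])
for l,z in (("lid_knob_top",200),("lid_seat",150),("handle_top",132)): print(l,pins(im,"wrist",l,z))
im=cam("scene"); cv2.imwrite("pics/s9.png",cv2.resize(im["pixels"][200:310,230:380],None,fx=5,fy=5,interpolation=cv2.INTER_CUBIC))
E
```

```text
shift [-0.69  -0.506  3.663] turn [-0.     0.001 -0.004] pos [429.4  92.5 293.1] w 0.5 t 31.55
lid_knob_top []
lid_seat []
handle_top [(0.66, [256, 231], [469.0, 69.0])]
```

View pics/s9.png

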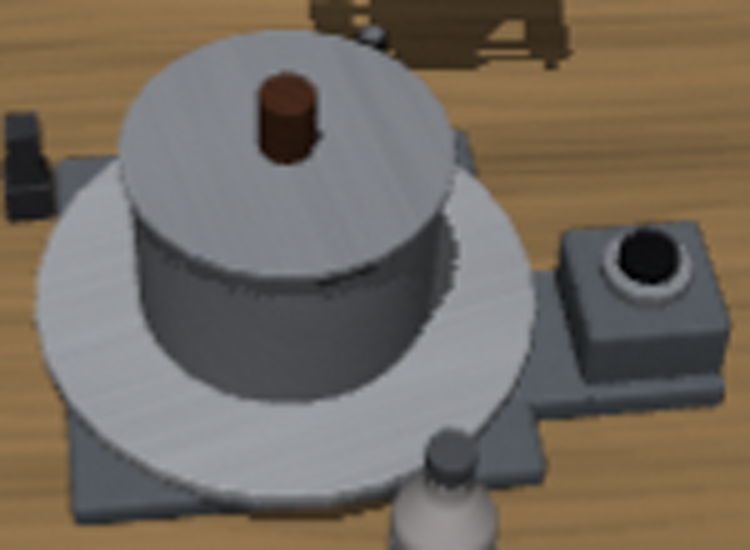

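View pics/w9.png

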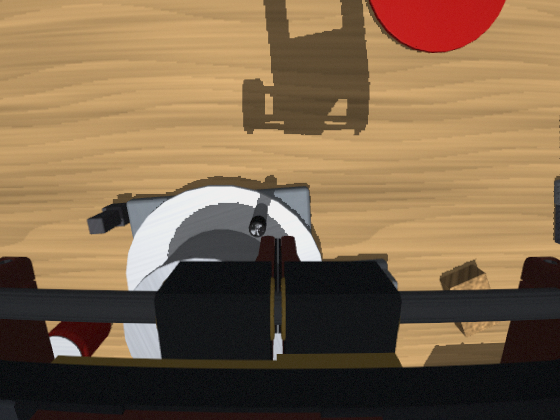

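```bash
python3 - <<'E'
from h import *
plan(466,68.5,160,-26); print(ctrl.get_obs()["qpos"].round(2))
E
```

```text
shift [-0.739 -0.465  2.65 ] turn [-0.    -0.     0.284] pos [429.3  92.  292.5] w 0.2 t 31.8
[ 0.18  0.05  1.95 -0.    1.14 -1.38]
```

apply_moves(
  targets=[
    [0.1,[0,0,0],[0,0,0.115]],
    [0.1,[0,0,0],[0,0,0.115]],
    [0.1,[0,0,0],[0,0,0.115]],
    [0.1,[0,0,0],[0,0,0.115]],
    [0.1,[0,0,0],[0,0,0.115]],
    [0.1,[0,0,0],[0,0,0.115]],
    [0.1,[0,0,0],[0,0,0.115]],
    [0.1,[0,0,0],[0,0,0.115]],
  ],
)

```text
t: 32.8
ee_pos: [429.1, 92.2, 292.5]
orientation: [-2.093, -2.343, 0.0]
ft_force: [0.6, -0.6, -0.7]
width: 48.1
grasp_force: 0.0
```

apply_moves(
  targets=[
    [0.1,[0,0,0],[0,0,0.115]],
    [0.1,[0,0,0],[0,0,0.115]],
    [0.1,[0,0,0],[0,0,0.115]],
    [0.1,[0,0,0],[0,0,0.115]],
    [0.1,[0,0,0],[0,0,0.115]],
    [0.1,[0,0,0],[0,0,0.115]],
    [0.1,[0,0,0],[0,0,0.115]],
    [0.1,[0,0,0],[0,0,0.115]],
  ],
)

```text
t: 33.8
ee_pos: [429.1, 92.2, 292.5]
orientation: [3.119, 0.373, -0.001]
ft_force: [0.4, 0.3, -0.9]
width: 48.2
grasp_force: 0.0
```

apply_moves(
  targets=[
    [0.1,[0,0,0],[0,0,0.11]],
    [0.1,[0,0,0],[0,0,0.11]],
    [0.1,[0,0,0],[0,0,0.11]],
    [0.1,[0,0,0],[0,0,0.11]],
    [0.1,[0,0,0],[0,0,0]],
    [0.1,[0,0,0],[0,0,0]],
  ],
)

```text
t: 34.55
ee_pos: [428.9, 92.3, 292.6]
orientation: [3.065, -0.691, -0.0]
ft_force: [1.1, 0.4, 0.0]
width: 48.2
grasp_force: 0.0
```

```bash
python3 - <<'E'
from h import *
plan(466,68.5,90,154); print(ctrl.get_obs()["qpos"].round(2))
im=cam("wrist"); cv2.imwrite("pics/w10.png",im["pixels"])
print(pins(im,"wrist","handle_top",132))
E
```

```text
shift [0.876 0.112 4.051] turn [0.    0.    0.007] pos [428.9  92.3 292.6] w 48.2 t 34.55
[ 0.18  0.05  1.95 -0.    1.14  2.2 ]
[(0.6, [282, 154], [467.0, 68.0])]
```

apply_moves(
  targets=[
    [0.1,[0.5,0.1,0],[0,0,0]],
    [0.1,[0.38,0,0.5],[0,0,0]],
    [0.1,[0,0,1],[0,0,0]],
    [0.1,[0,0,1],[0,0,0]],
    [0.1,[0,0,0.8],[0,0,0]],
    [0.1,[0,0,0.5],[0,0,0]],
    [0.1,[0,0,0.25],[0,0,0]],
    [0.1,[0,0,0],[0,0,0]],
  ],
)

```text
t: 35.65
ee_pos: [466.1, 69.0, 89.9]
orientation: [3.064, -0.694, -0.002]
ft_force: [0.3, -0.2, 0.2]
width: 48.8
grasp_force: 0.0
```

apply_moves(
  targets=[
    [-1,[0,0,0],[0,0,0]],
    [-1,[0,0,0],[0,0,0]],
    [-1,[0,0,0],[0,0,0]],
    [-1,[0,0,0],[0,0,0]],
    [-1,[0,0,0],[0,0,0]],
    [-1,[0,0,0],[0,0,0]],
  ],
)

```text
t: 36.4
ee_pos: [466.6, 69.1, 90.7]
orientation: [-3.063, 0.695, -0.001]
ft_force: [-1.1, 0.9, 7.5]
width: 17.6
grasp_force: 30.0
```

Gripped the post (17.6 mm). Swing along the arc.

apply_moves(
  targets=[
    [-1,[0.004,0.1,0],[0,0,-0.025]],
    [-1,[0.006,0.15,0],[0,0,-0.0375]],
    [-1,[0.008,0.2,0],[0,0,-0.05]],
    [-1,[0.008,0.2,0],[0,0,-0.05]],
  ],
)

```text
t: 36.9
ee_pos: [456.0, 38.3, 90.7]
orientation: [-3.127, 0.296, 0.0]
ft_force: [-2.4, 2.2, 8.1]
width: 17.5
grasp_force: 30.0
```

apply_moves(
  targets=[
    [-1,[0.008,0.204,0],[0,0,-0.05]],
    [-1,[0.008,0.204,0],[0,0,-0.05]],
    [-1,[0.008,0.204,0],[0,0,-0.05]],
    [-1,[0.008,0.204,0],[0,0,-0.05]],
    [-1,[0.008,0.204,0],[0,0,-0.05]],
    [-1,[0.008,0.204,0],[0,0,-0.05]],
  ],
)

```text
t: 37.65
ee_pos: [457.9, -22.6, 90.7]
orientation: [-3.11, -0.442, 0.003]
ft_force: [-4.7, 2.2, 11.7]
width: 17.4
grasp_force: 30.0
```

```bash
python3 - <<'E'
from h import *
o=ctrl.get_obs();p=o["ee_pos"]-[582,11.5,0]; print(o["ee_pos"],np.hypot(*p[:2]),np.degrees(np.arctan2(p[1],p[0]))%360,o["ft_force"])
E
```

```text
[457.91744355 -22.56924013  90.68669319] 128.67476029529692 195.35329762432474 [-4.71062838  2.23100447 11.67610127]
```

apply_moves(
  targets=[
    [-1,[0.008,0.204,0],[0,0,-0.05]],
    [-1,[0.008,0.204,0],[0,0,-0.05]],
    [-1,[0.008,0.204,0],[0,0,-0.05]],
    [-1,[0.008,0.204,0],[0,0,-0.05]],
    [-1,[0.008,0.204,0],[0,0,-0.05]],
    [-1,[0.008,0.204,0],[0,0,-0.05]],
  ],
)

```text
t: 38.4
ee_pos: [487.5, -75.8, 90.7]
orientation: [-2.92, -1.157, 0.004]
ft_force: [-6.8, -2.1, 12.1]
width: 17.6
grasp_force: 30.0
```

apply_moves(
  targets=[
    [-1,[0.004,0.1,0],[0,0,-0.025]],
    [-1,[0.004,0.1,0],[0,0,-0.025]],
    [-1,[0.004,0.1,0],[0,0,-0.025]],
    [-1,[0,0,0],[0,0,0]],
  ],
)

```text
t: 38.9
ee_pos: [497.5, -85.5, 90.6]
orientation: [-2.847, -1.322, 0.007]
ft_force: [-10.6, -0.7, 16.9]
width: 17.6
grasp_force: 30.0
```

```bash
python3 - <<'E'
from h import *
o=ctrl.get_obs();p=o["ee_pos"]-[582,11.5,0]; print(o["ee_pos"],np.hypot(*p[:2]),np.degrees(np.arctan2(p[1],p[0]))%360,o["ft_force"]); plan(0,0,0,154)
E
```

```text
[497.48268316 -85.47530983  90.6339865 ] 128.63664937791071 228.92672988792825 [-10.6069922   -0.68927771  16.86097889]
shift [-5.108 -8.697  1.863] turn [-0.001  0.003  0.842] pos [497.5 -85.5  90.6] w 17.6 t 38.9
```

apply_moves(
  targets=[
    [-1,[0.004,0.1,0],[0,0,-0.025]],
    [-1,[0.004,0.1,0],[0,0,-0.025]],
    [-1,[0,0,0],[0,0,0]],
  ],
)

```text
t: 39.28
ee_pos: [497.2, -85.6, 89.7]
orientation: [-2.78, -1.423, 0.024]
ft_force: [-31.2, 31.4, 40.2]
width: 18.3
grasp_force: 30.1
```

```bash
cat > a.py <<'E'
from h import *
o=ctrl.get_obs();p=o["ee_pos"]-[582,11.5,0]; a=np.arctan2(p[1],p[0]);f=o["ft_force"]; print(o["ee_pos"],np.hypot(*p[:2]),np.degrees(a)%360,f,"tang",-np.sin(a)*f[0]+np.cos(a)*f[1])
E
python3 a.py
```

```text
[497.18148635 -85.57489663  89.749957  ] 128.90971962150277 228.85489004005822 [-31.24627041  31.35840476  40.18434769] tang -44.16270370845663
```

apply_moves(
  targets=[
    [-1,[0,-0.12,0],[0,0,0.02]],
    [0.1,[0,0,0],[0,0,0]],
    [0.1,[0,0,0],[0,0,0]],
    [0.1,[0,0,0],[0,0,0]],
    [0.1,[0,0,-0.5],[0,0,0]],
    [0.1,[0,0,-1],[0,0,0]],
    [0.1,[0,0,-1],[0,0,0]],
    [0.1,[0,0,-1],[0,0,0]],
  ],
)

```text
t: 40.28
ee_pos: [503.2, -88.1, 266.8]
orientation: [2.818, 1.389, 0.0]
ft_force: [1.4, 0.8, 0.1]
width: 48.5
grasp_force: 0.0
```

```bash
python3 a.py; python3 - <<'E'
from h import *
L=[]
for n in ("top","scene","wrist"):
    im=cam(n)
    for l,z in (("lid_knob_top",200),("lid_seat",150),("handle_top",132),("tub_floor",40)): print(n,l,pins(im,n,l,z))
    for r in ctrl.pinpoint("start_top",n)[:3]:
        print(n,r["score"],r["xy"]); 
        if abs(atz(im,r["xy"],90)[1]-219)<15: L.append(ray(im,r["xy"]))
A=np.zeros((3,3));b=np.zeros(3)
for o,d in L:
    d=d/np.linalg.norm(d); M=np.eye(3)-np.outer(d,d); A+=M;b+=M@o
print(len(L),np.linalg.solve(A,b)); plan(610,219,250,154)
E
```

```text
[503.20926911 -88.11612936 266.84054932] 127.00926148635887 231.6579941495347 [1.40922149 0.83870221 0.08172443] tang 0.5849906482857316
top lid_knob_top [(0.62, [268, 169], [576.0, 17.0]), (0.56, [170, 322], [171.0, 275.0])]
top lid_seat [(0.76, [271, 168], [589.0, 10.0]), (0.7, [175, 318], [176.0, 274.0])]
top handle_top []
top tub_floor [(0.55, [268, 169], [611.0, 17.0])]
top 0.56 [201.4, 169.8]
scene lid_knob_top [(0.74, [289, 220], [587.0, 19.0]), (0.57, [357, 159], [325.0, 249.0])]
scene lid_seat [(0.8, [361, 170], [317.0, 268.0]), (0.62, [285, 231], [584.0, 9.0]), (0.49, [205, 290], [776.0, -200.0])]
scene handle_top []
scene tub_floor []
scene 0.54 [361.1, 250.2]
wrist lid_knob_top [(0.58, [284, 38], [585.0, 12.0])]
wrist lid_seat [(0.64, [279, 59], [581.0, 11.0])]
wrist handle_top [(0.79, [274, 204], [499.0, -87.0])]
wrist tub_floor []
2 [601.03614694 223.43548637  79.1906071 ]
shift [ 6.171 -2.04   0.302] turn [-0.     0.     0.872] pos [503.1 -87.9 265.1] w 48.2 t 41.17
```

apply_moves(
  targets=[
    [-1,[0,0,-0.4],[0,0,-0.105]],
    [-1,[0,0,-0.3],[0,0,-0.105]],
    [-1,[0,0,0],[0,0,-0.105]],
    [-1,[0,0,0],[0,0,-0.105]],
    [-1,[0,0,0],[0,0,0]],
    [-1,[0,0,0],[0,0,0]],
  ],
)

```text
t: 41.92
ee_pos: [503.1, -87.9, 300.2]
orientation: [2.219, 2.224, 0.0]
ft_force: [-0.2, 0.0, -1.0]
width: 0.6
grasp_force: 0.0
```

```bash
python3 -c "
from h import *
plan(606,185,300,270)"
```

```text
shift [5.454e+00 2.069e+00 3.000e-03] turn [0.    0.    0.001] pos [503.1 -87.9 300.2] w 0.6 t 41.92
```

apply_moves(
  targets=[
    [-1,[0.7,0.3,0],[0,0,0]],
    [-1,[0.7,0.3,0],[0,0,0]],
    [-1,[0.7,0.3,0],[0,0,0]],
    [-1,[0.7,0.3,0],[0,0,0]],
    [-1,[0.7,0.3,0],[0,0,0]],
    [-1,[0.7,0.3,0],[0,0,0]],
    [-1,[0.7,0.3,0],[0,0,0]],
    [-1,[0.5,0,0],[0,0,0]],
  ],
)

```text
t: 42.92
ee_pos: [607.4, 184.2, 299.8]
orientation: [-2.218, -2.225, -0.0]
ft_force: [0.1, -0.1, -0.1]
width: 0.7
grasp_force: 0.0
```

apply_moves(
  targets=[
    [-1,[0,0,0],[0,0,0]],
    [-1,[0,0,0],[0,0,0]],
  ],
)

```text
t: 43.18
ee_pos: [606.5, 182.1, 300.0]
orientation: [2.217, 2.226, -0.001]
ft_force: [-1.0, -0.3, 0.5]
width: 0.5
grasp_force: 0.0
```

```bash
python3 - <<'E'
from h import *
im=cam("wrist"); cv2.imwrite("pics/w11.png",im["pixels"])
for z in (70,80,90): print(z,pins(im,"wrist","start_top",z))
w=[ray(im,r["xy"]) for r in ctrl.pinpoint("start_top","wrist")[:1]]
im=cam("scene"); w+=[ray(im,(361,250.2))]
im=cam("top"); print(pins(im,"top","start_top",80)); w+=[ray(im,(201.3,169))]
A=np.zeros((3,3));b=np.zeros(3)
for o,d in w:
    d=d/np.linalg.norm(d); M=np.eye(3)-np.outer(d,d); A+=M;b+=M@o
print(np.linalg.solve(A,b)); plan(606,219,100,270)
E
```

```text
70 [(0.81, [280, 158], [609.0, 217.0])]
80 [(0.81, [280, 158], [609.0, 218.0])]
90 [(0.81, [280, 158], [609.0, 219.0])]
[]
[605.82293844 221.10632267  84.49815236]
shift [ 0.735 -0.012  4.006] turn [ 0.    -0.     0.003] pos [606.8 182.2 300.3] w 0.4 t 43.58
```

View pics/w11.png

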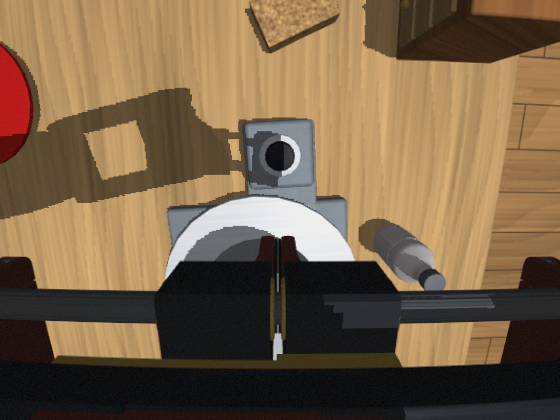

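apply_moves(
  targets=[
    [-1,[0.74,0.02,0],[0,0,0]],
    [-1,[0,0,0.8],[0,0,0]],
    [-1,[0,0,1],[0,0,0]],
    [-1,[0,0,1],[0,0,0]],
    [-1,[0,0,0.8],[0,0,0]],
    [-1,[0,0,0.3],[0,0,0]],
    [-1,[0,0,0],[0,0,0]],
    [-1,[0,0,0],[0,0,0]],
  ],
)

```text
t: 44.58
ee_pos: [608.8, 220.1, 107.0]
orientation: [2.215, 2.226, 0.004]
ft_force: [0.5, -0.4, 0.0]
width: 0.2
grasp_force: 0.0
```

apply_moves(
  targets=[
    [-1,[0,0,0.1],[0,0,0]],
    [-1,[0,0,0.1],[0,0,0]],
    [-1,[0,0,0],[0,0,0]],
  ],
)

```text
t: 44.95
ee_pos: [607.3, 219.6, 95.0]
orientation: [-2.216, -2.227, 0.001]
ft_force: [0.6, 1.0, 0.5]
width: 0.6
grasp_force: 0.0
```

apply_moves(
  targets=[
    [-1,[0,0,0.06],[0,0,0]],
    [-1,[0,0,0.06],[0,0,0]],
    [-1,[0,0,0],[0,0,0]],
  ],
)

```text
t: 45.32
ee_pos: [607.7, 219.7, 89.2]
orientation: [2.216, 2.227, 0.0]
ft_force: [-1.1, 0.5, 1.6]
width: 0.2
grasp_force: 1.2
```

apply_moves(
  targets=[
    [-1,[0,0,0.05],[0,0,0]],
    [-1,[0,0,0.05],[0,0,0]],
    [-1,[0,0,0],[0,0,0]],
  ],
)

```text
t: 45.7
ee_pos: [607.7, 219.7, 84.4]
orientation: [2.216, 2.227, 0.001]
ft_force: [-0.8, -0.5, 4.1]
width: 0.7
grasp_force: 2.4
```

Contact at about 89–90; the spring is loading.

apply_moves(
  targets=[
    [-1,[0,0,0.05],[0,0,0]],
    [-1,[0,0,0.04],[0,0,0]],
    [-1,[0,0,0],[0,0,0]],
  ],
)

```text
t: 46.08
ee_pos: [607.9, 219.8, 83.8]
orientation: [2.215, 2.227, 0.001]
ft_force: [-11.6, -4.4, 35.1]
width: 0.1
grasp_force: 17.6
```

apply_moves(
  targets=[
    [-1,[0,0,0],[0,0,0]],
    [-1,[0,0,-0.4],[0,0,0]],
    [-1,[0,0,-1],[0,0,0]],
    [-1,[0,0,-1],[0,0,0]],
    [-1,[0,0,-1],[0,0,0]],
    [-1,[0,0,-0.5],[0,0,0]],
    [-1,[0,0,0],[0,0,0]],
    [-1,[0,0,0],[0,0,0]],
  ],
)

```text
t: 47.08
ee_pos: [606.7, 219.4, 272.9]
orientation: [-2.215, -2.226, 0.004]
ft_force: [0.1, 0.3, -0.7]
width: 0.8
grasp_force: 0.0
```

```bash
python3 - <<'E'
from h import *
for n in ("top","scene"):
    im=cam(n); print(n,pins(im,n,"handle_top",132),pins(im,n,"bollard0",0),pins(im,n,"lid_seat",150))
print(ctrl.get_obs()["ft_force"]); print(ctrl.close_job())
E
```

```text
top [(0.77, [306, 198], [504.0, -91.0]), (0.58, [384, 160], [616.0, -318.0])] [] [(0.78, [272, 172], [577.0, 7.0])]
scene [(0.83, [250, 213], [487.0, -91.0])] [] [(0.69, [357, 166], [300.0, 258.0]), (0.61, [284, 230], [580.0, 6.0])]
[-0.22653492 -0.45176194 -0.57362413]
the job is handed in; nothing more can be done
None
```

I handed the job in after about 47 s of the 210 s allowed: both bollards I found are in the tub, the lid is pressed home, the turntable is at its stop, and the start button was pressed and released. I have no judging result: the hand-in returned none, and the force and camera readings suggest every step was met.

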